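# Brake the spinning turntable and bolt it

## Task

The bench turntable's wheel is running free. Slow it with a light touch of the fingertips on its upper face so that its square hole comes to rest under the stop bolt, over the slot in the base, and take the fingers off; then push the bolt's knob fully down through the hole. Do not push the bolt down onto the wheel while it is turning, do not press hard on the wheel, and leave the tools round about where they lie.

Things in the scene. Friction and masses are not known exactly. Their poses are not given: they have to be found in the camera images.
- turntable: Fixed grey turntable. Origin: underside centre, on the worktop, on the wheel's vertical axis; z up. Round base, radius 105 mm. Along its own +x a bracket: post 30 x 36 mm centred 122 mm from the axis (top 112 mm up) and a 30 mm wide arm over the rim, 57 to 137 mm from the axis, underside 86 mm and top 112 mm above the worktop.
- wheel_top (a point): Centre of the wheel's upper face, 60 mm above the worktop. Plain aluminium disc, radius 95 mm, 12 mm thick, 1.5 kg, inertia about 0.007 kg m2. A brass hub cap, radius 14 mm, stands 6 mm proud; the face is flat outside it. The wheel sits on a spring: pressed, it sinks about 1 mm per 1.5 N, at most 4 mm, and rises again.
- wheel (a joint): Wheel angle (rad), counting on over whole turns, anticlockwise from above positive; the hole is under the bolt at whole multiples of 2 pi. At the start it is already turning anticlockwise, at about 3.5 to 7.5 rad/s (a spring kicker hidden under it has flicked it). It coasts on a light bearing, losing about 1.5 % plus 0.1 rad/s each second, and stays where it is stopped.
- hole (a point): Centre of the wheel's square hole at the level of the upper face: 18 x 18 mm, right through, 72 mm from the axis. A dark engraved line runs along this diameter, from hub to hole and on the opposite side out to the rim.
- slot (a point): Fixed point on the bolt's axis, 60 mm above the worktop, 72 mm from the wheel's axis along the turntable's +x, over the 16 mm wide slot of the steel receiver under the rim. The hole must stand here.
- pointer (a point): Tip of the fixed pointer pin at the rim, opposite the bolt, 57 mm above the worktop, 101 mm from the axis; lower than the wheel's face. The engraved line's outer end meets it when the hole is under the bolt.
- bolt (a joint): Downward travel of the stop bolt (m): 0 raised (start), 0.032 fully down through wheel and slot. A 12 mm rod with rounded end; about 3 N friction holds it where it is put. Over solid wheel it meets the face at 0.014 and cannot pass about 0.020. Its end draws the hole into line if that is less than about 7 mm off.
- bolt_knob (a point): Centre of the top of the bolt's round black knob, 32 mm diameter, 22 mm high; 166 mm above the worktop when raised, 134 mm when fully down.
- shears: Bystander: black-handled shears, 204 mm, lying flat; origin at its middle.
- file_1: Bystander: file with a wooden handle, 185 mm, lying flat; origin at its middle.
- tape_roll: Bystander: roll of masking tape, 86 mm across, 24 mm high; origin under its centre.
- bench_block: Bystander: flat steel block, 55 x 70 x 18 mm; origin under its centre.
- spool: Bystander: upright thread spool, 38 mm across, 45 mm high; origin under its centre.
- torch_striker: Bystander: wire torch striker, 155 mm, lying flat; origin at its middle.
- ring_clamp: Bystander: wooden ring clamp, 140 mm, lying flat; origin at its middle.

How it is judged:
By the outcome, as a careful person would: the job done as asked, in the order asked, and still so for the second after the job is handed in, with the robot touching nothing.
It also fails if it takes over 58 s, if anything falls off the work surface, if the arm or the gripper's body presses on something with over 40 N, if the wrist force passes 120 N, or if a joint passes its speed limit or range.

## Robot

A 6-joint arm with a two-finger parallel gripper is mounted at the origin on a cart in front of the work surface, level with it; the furniture and walls round the work are solid. World frame = base frame: x ahead of the robot, y to its left, z up, the work surface at z = 0. Lengths are in m, angles in rad, forces in N, time in s.
With the tool pointing down it reaches from about 0.375 to 0.925 m from the base axis. Payload 5.7 kg.
Tool frame: the origin (TCP) lies midway between the tips of the shut fingers; the grasp point (between the pads) lies 19 mm behind it; z points along the fingers, x is the direction in which the jaws open and shut, and the axes are right-handed (so a half turn about z gives the same grasp; the last joint's range is limited). The gripper opens to 88 mm and grips with 3 to 60 N. Pads are 20 mm wide; open, the fingers measure 115 mm over their backs; the gripper's body (75 mm by 178 mm) begins 61 mm behind the grasp point.
Start: joints at [0.988, 0.359, 1.51, -0, 1.272, -0.115], TCP at [0.271, 0.536, 0.223] pointing down, gripper open.
Joint ranges: [-2.97, 2.97], [-1.01, 2.36], [0.21, 2.38], [-0.96, 4.11], [0.2, 2.71], [-2.98, 2.98]. Speed limits (rad/s): [2.39, 2.39, 3.14, 3.14, 3.14, 3.14].

## Interface

Orientations are given as a unit quaternion [x, y, z, w].
In Python, from bench import move_ptp, servo_line, goto_joints, move_gripper, sleep, inverse_kinematics, capture, PlanningError, close_job, spot_in, silhouettes, current_clock, current_joint_pos, current_qvel, current_joint_torque, current_position, current_orientation, current_force, current_torque, current_finger_gap gives the robot as it stands. Calls block until the motion is done:
- move_ptp(position, orientation): joint-space move of the TCP to a pose.
- servo_line(position, orientation=None, rate=0.15, contact_N=None): straight line of the TCP; orientation=None keeps the orientation; rate is the mean speed in m/s. With contact_N (N) it stops when the force on the tool has changed by that much, and returns True; else False.
- goto_joints(angles): joint-space move.
- move_gripper(opening): finger opening in m; the grip force is fixed at half the most; returns when the fingers have stopped.
- sleep(seconds).
- inverse_kinematics(position, orientation): joint angles nearest the present ones, or None.
- capture(name): name is "scene" or "top" or "wrist"; returns a dict with "image" (400x640x3 uint8, blue, green, red), "range_z" (400x640 float32, m along the optical axis (not along the pixel's ray), 0 where there is no reading), "intrinsics" (3x3 intrinsics, pixels), "R" (3x3) and "t" (3): a world point X has camera coordinates R X + t. Camera axes: x right, y down, z forward; pixel columns grow to the right and rows downward; lengths in m; the calibration is good to about 2 mm. A picture is of the moment at which its call begins.
A pose or a line that the arm cannot do raises PlanningError and nothing moves.
- close_job(): hands the job in, once; it reports no verdict.
Trained networks look in the newest picture that a camera, given by its name, has taken for a name from the list of things; names that differ only in an ending like _2 or _b are one class to them, and where a whole thing is asked for, a point or a joint stands for the part that bears it (a point fixed in the world has none). Each returns a list of dicts, best first, with "conf" (0 to 1); they miss things now and then, are a little off and sometimes report something else, mostly with a low value. They report only what shows in the picture. A call takes as long as a camera call.
- spot_in(camera, query): "xy" ([column, row] in pixels, amid what is visible of it).
- silhouettes(camera, query): "region" (400x640 bool, what is visible of it) and "xy" ([column, row] in pixels, amid what is visible of it).
Readings, each from a call of its own:
- current_clock(): time.
- current_joint_pos(): joint angles.
- current_qvel(): joint speeds.
- current_joint_torque(): joint torques, N m.
- current_position(): TCP position.
- current_orientation(): TCP orientation.
- current_force(): force on the tool from outside, world axes, zero at the start.
- current_torque(): the same for the moment, N m.
- current_finger_gap(): finger opening in m.
Only numpy, scipy, OpenCV 4.12 (cv2) and the standard library are available. Lean on these libraries where they do the work, as an engineer would, in place of code of your own. Each camera call takes 0.05 s, during which the arm holds its last target.

## Working session

There is one attempt and no reset: what is moved stays moved. The work goes in short steps, each a Python script; the robot and the scene stay as the last script left them, time stands still between calls to the robot, and variables do not carry over. Pictures are saved under pics/ and viewed, and the job is handed in when it is done.

```bash
ls; mkdir -p pics; cat > h.py <<'E'
import numpy as np, cv2
from bench import *
def save(c,n): cv2.imwrite('pics/'+n+'.png',c['image'])
E
python3 - <<'E'
from h import *
import pickle
a=capture("top");t0=current_clock();save(a,'top1');b=capture("scene");save(b,'scene1');t1=current_clock()
pickle.dump((a,b),open('c1.pkl','wb'))
print(t0,t1,a['intrinsics'],a['R'],a['t'],b['R'],b['t'])
E
```

```text
pics
0.05 0.1 [[395.42975997   0.         315.73815081]
 [  0.         395.42975997 199.74942868]
 [  0.           0.           1.        ]] [[-0.01700122 -0.99967905  0.01878203]
 [-0.99863925  0.0160513  -0.04961863]
 [ 0.04930123 -0.01960005 -0.99859162]] [6.17300000e-04 5.52264574e-01 1.11025141e+00] [[ 0.89062192 -0.45460296  0.01134679]
 [-0.2502316  -0.51076322 -0.82249929]
 [ 0.37970613  0.72969657 -0.56865294]] [-0.50090128  0.23927272  0.89562226]
```

View pics/top1.png

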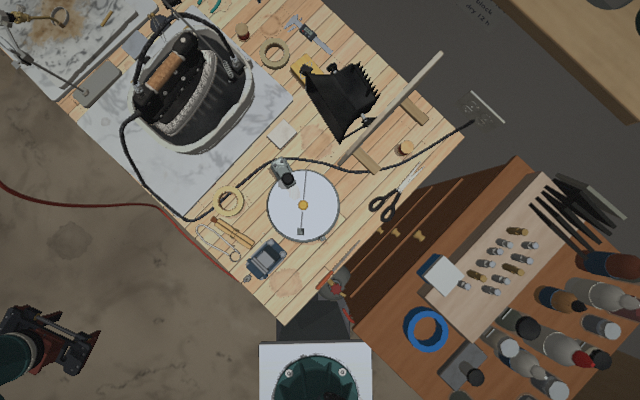

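View pics/scene1.png

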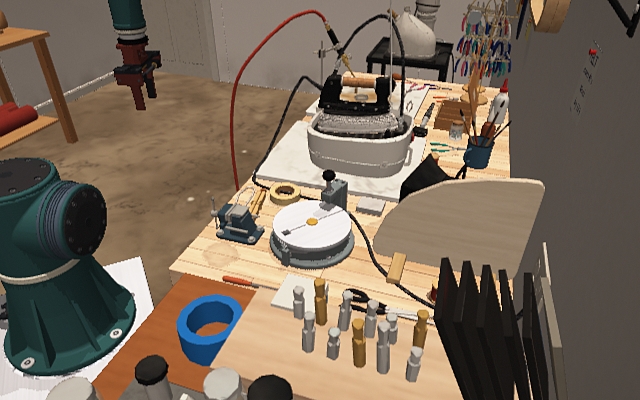

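The top view shows the wheel around (303,205), the hub at (303,205), the hole near (300,231) and the knob near (288,180). The scene view shows the wheel around (312,222) and the knob at (329,175).

```bash
python3 - <<'E'
from h import *
import pickle
a,b=pickle.load(open('c1.pkl','rb'))
for n,c,(x,y,r) in (('t',a,(303,205,50)),('s',b,(315,220,65))):
    im=c['image'][y-r:y+r,x-r:x+r]; cv2.imwrite(f'pics/crop_{n}.png',cv2.resize(im,(600,600),interpolation=cv2.INTER_CUBIC))
    C=-c['R'].T@c['t'];print(C)
# fit wheel disc in each: plane z=.06 
def back(c,px,z):
    K=c['intrinsics'];d=c['R'].T@np.linalg.inv(K)@np.array([px[0],px[1],1.]);C=-c['R'].T@c['t'];return C+d*(z-C[2])/d[2]
for n,c in (('t',a),('s',b)):
    K=c['intrinsics'];v,u=np.mgrid[0:400,0:640];Z=c['range_z']
    P=np.stack([(u-K[0,2])/K[0,0]*Z,(v-K[1,2])/K[1,1]*Z,Z],-1)
    W=(P-c['t'])@c['R']; 
    m=(Z>0)&(abs(W[...,2]-.06)<.008)&(np.hypot(W[...,0]-.53,W[...,1]-.03)<.2)
    cv2.imwrite(f'pics/m_{n}.png',m*np.uint8(255))
    k,l,st,cen=cv2.connectedComponentsWithStats(m.astype(np.uint8)); i=1+np.argmax(st[1:,4]); mm=l==i
    pts=W[mm];print(n,st[i],np.median(pts[:,2]))
    cs=cv2.findContours(mm.astype(np.uint8),cv2.RETR_EXTERNAL,cv2.CHAIN_APPROX_NONE)[0][0].reshape(-1,2)
    q=np.array([back(c,p,.06)[:2] for p in cs]);print(cv2.minEnclosingCircle(q.astype(np.float32)))
    for i,(zl,zh) in enumerate([(.09,.12),(.155,.175)]):
        h=(Z>0)&(W[...,2]>zl)&(W[...,2]<zh)&(np.hypot(W[...,0]-.55,W[...,1]-.05)<.17)
        print(zl,h.sum(),W[h].mean(0) if h.any() else 0,W[h].max(0) if h.any() else 0, (u[h].mean(),v[h].mean()))
E
```

```text
[0.49678681 0.01351352 1.13607877]
[ 0.16591399 -0.75903199  0.7117835 ]
t [ 268  170   70   70 3603] 0.06016439115113287
((0.537574052810669, 0.028743572533130646), 0.09491298347711563)
0.09 258 [0.63087914 0.08251414 0.11157302] [0.6631388  0.11075957 0.11781962] (np.float64(280.9341085271318), np.float64(168.22868217054264))
0.155 130 [0.59908126 0.06407932 0.16482083] [0.61500158 0.0794365  0.17018139] (np.float64(287.1), np.float64(178.16923076923078))
s [ 273  196   79   55 3211] 0.061386394984032366
((0.5565328598022461, 0.026344425976276398), 0.13072159886360168)
0.09 386 [0.62259063 0.06572853 0.10773425] [0.6676711  0.10554293 0.11992364] (np.float64(334.30829015544043), np.float64(189.4818652849741))
0.155 108 [0.60014543 0.05689913 0.16395184] [0.61864599 0.0736026  0.17056172] (np.float64(328.3888888888889), np.float64(173.5648148148148))
```

```bash
python3 - <<'E'
import cv2,numpy as np
a=cv2.imread('pics/crop_t.png');b=cv2.imread('pics/crop_s.png')
cv2.imwrite('pics/both.png',np.hstack([cv2.resize(a,(400,400)),cv2.resize(b,(400,400))]))
E
```

```text
(no output)
```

View pics/both.png

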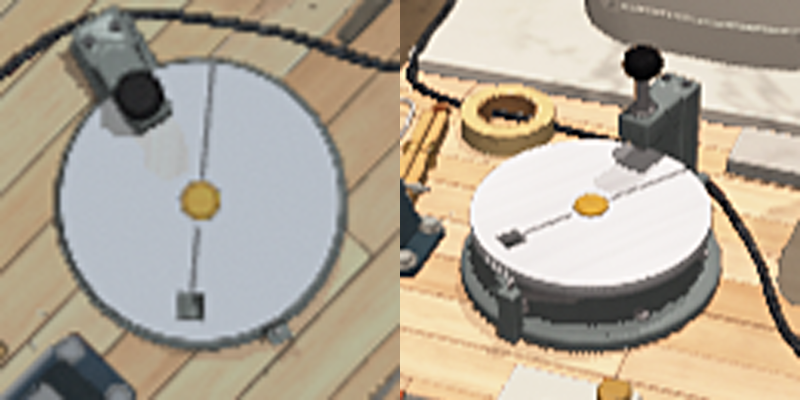

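The top crop shows the line roughly vertical and the hole at (190,305) in the crop. The bracket is upper left and the pointer is at (275,332). Next I'll build the angle tracker on the saved pictures.

```bash
cat >> h.py <<'E'
CEN=np.array([0.5376,0.0287]); 
def back(c,px,z):
    K=c['intrinsics'];d=c['R'].T@np.linalg.inv(K)@np.array([px[0],px[1],1.]);C=-c['R'].T@c['t'];return C+d*(z-C[2])/d[2]
def worldmap(c):
    K=c['intrinsics'];v,u=np.mgrid[0:400,0:640];Z=c['range_z']
    P=np.stack([(u-K[0,2])/K[0,0]*Z,(v-K[1,2])/K[1,1]*Z,Z],-1)
    return (P-c['t'])@c['R']
TH=np.deg2rad(np.arange(0,360,1.))
RR=np.concatenate([np.arange(.018,.0605,.002),-np.arange(.018,.0935,.002)])  # line samples
def grid():
    # per theta sample points in wheel frame: line, side lines, hole, hole sides
    L=[(r,o) for r in RR for o in (0,)]; S=[(r,o) for r in RR for o in (-.006,.006)]
    H=[(.072+a,b) for a in (-.005,0,.005) for b in (-.005,0,.005)]; HS=[(.072+a,b) for a in (-.005,0,.005) for b in (-.016,.016)]
    return [np.array(x) for x in (L,S,H,HS)]
G=grid()
def wheel_angle(c,cen=None,zb=.06,dbg=False):
    cen=CEN if cen is None else cen
    g=cv2.cvtColor(c['image'],cv2.COLOR_BGR2GRAY).astype(np.float32)
    W=worldmap(c); occ=((W[...,2]>.078)&(c['range_z']>0)).astype(np.uint8); occ=cv2.dilate(occ,np.ones((3,3),np.uint8)).astype(np.float32)
    M=c['intrinsics']@c['R']; tt=c['intrinsics']@c['t']
    out=[]
    for A in G:
        ct,s=np.cos(TH)[:,None],np.sin(TH)[:,None]
        X=cen[0]+A[:,0]*ct-A[:,1]*s; Y=cen[1]+A[:,0]*s+A[:,1]*ct
        p=np.stack([X,Y,np.full_like(X,zb)],-1)@M.T+tt
        u=(p[...,0]/p[...,2]).astype(np.float32);v=(p[...,1]/p[...,2]).astype(np.float32)
        out.append((cv2.remap(g,u,v,1),cv2.remap(occ,u,v,1)<.05))
    (l,lm),(s_,sm),(h,hm),(hs,hsm)=out
    s2=s_.reshape(len(TH),-1,2);m2=sm.reshape(len(TH),-1,2).all(-1)&lm
    # local contrast; min of the sides guards against shadow edges
    con=np.clip(s2.min(-1)-l,-10,40)*m2
    line=con.sum(1)/max(1,len(RR))
    hok=hm.all(1)&hsm.all(1)
    hole=np.where(hok,np.clip(hs.min(1)-h.mean(1),-30,80),0)
    sc=line+.5*hole
    i=int(np.argmax(sc)); y0,y1,y2=sc[i-1],sc[i],sc[(i+1)%360]
    d=.5*(y0-y2)/(y0-2*y1+y2) if (y0-2*y1+y2)!=0 else 0
    th=TH[i]+np.deg2rad(d)
    sc2=sc.copy(); k=(np.arange(360)-i+180)%360-180; sc2[abs(k)<12]=-99
    return th,float(y1),float(sc2.max()),bool(hok[i])
E
python3 - <<'E'
from h import *
import pickle
a,b=pickle.load(open('c1.pkl','rb'))
print('top',wheel_angle(a))
# pointer/post azimuths
p=back(a,(321.9,238),.057)[:2]-CEN;print('pointer',np.hypot(*p),np.arctan2(*p[::-1])%6.2832-np.pi)
k=np.array([.59908,.06408])-CEN;print('knob',np.hypot(*k),np.arctan2(*k[::-1]))
p=np.array([.63088,.0825])-CEN;print('post',np.hypot(*p),np.arctan2(*p[::-1]))
# scene centre: fit by projecting hub
K=b['intrinsics']
for X in ([*CEN,.066],):
  q=K@(b['R']@X+b['t']);print(q[:2]/q[2])
print('scene',wheel_angle(b))
W=worldmap(a)
hz=(W[...,2]*1000).astype(int)
m=(np.hypot(W[...,0]-CEN[0],W[...,1]-CEN[1])>.11)&(W[...,2]>.05)&(np.hypot(W[...,0]-CEN[0],W[...,1]-CEN[1])<.25)&(a['range_z']>0)
for r in W[m][::40]: print(r.round(3),end=' ')
for X in ([.486,-.001,.07],[.503,.0087,.07]):
  pass
j=current_joint_pos();print(j)
for az in (2.094,-1.047,0.522,-2.62):
  x=np.array([np.cos(az),np.sin(az),0]);z=np.array([0,0,-1.]);Rm=np.stack([x,np.cross(z,x),z],1)
  from scipy.spatial.transform import Rotation as Ro
  qq=Ro.from_matrix(Rm).as_quat(); print(az,qq,inverse_kinematics([.503,.0087,.09],qq))
print(current_orientation(),current_clock())
E
```

```text
top (np.float64(3.028694872986048), 79.60169219970703, 37.75909423828125, True)
pointer 0.10534678319567566 0.5092596184811371
knob 0.07093331234335527 0.5221887012066233
post 0.1076828602889058 0.5231545704774287
[310.05465352 219.87439605]
scene (np.float64(3.262513508923995), 72.58418273925781, 18.168766021728516, True)
[ 0.779 -0.034  0.18 ] [ 0.766 -0.057  0.172] [ 0.758 -0.069  0.172] [ 0.749 -0.061  0.177] [ 0.745 -0.076  0.173] [ 0.743 -0.095  0.161] [ 0.742 -0.095  0.136] [ 0.718 -0.14   0.201] [ 0.712 -0.141  0.194] [ 0.715 -0.146  0.135] [ 0.713 -0.143  0.099] [ 0.707 -0.077  0.064] [ 0.68  -0.107  0.15 ] [ 0.671 -0.097  0.125] [ 0.661 -0.091  0.106] [0.652 0.095 0.114] [0.647 0.092 0.114] [0.642 0.09  0.114] [0.634 0.095 0.114] [0.412 0.138 0.075] [0.404 0.122 0.077] [0.397 0.154 0.077] [0.391 0.108 0.056] [0.388 0.127 0.078] [0.383 0.16  0.072] [0.381 0.125 0.079] [0.375 0.163 0.069] [0.373 0.125 0.078] [0.367 0.141 0.076] [0.361 0.139 0.069] [0.354 0.155 0.073] [0.346 0.156 0.069] [ 9.87884122e-01  3.59417276e-01  1.51128647e+00  2.53974199e-05
  1.27248724e+00 -1.15124842e-01]
2.094 [0.50017107 0.86592661 0.         0.        ] [-1.20094965e-01  3.90051429e-01  1.86250112e+00 -4.44089210e-16
  8.89040103e-01 -2.21409496e+00]
-1.047 [ 0.86607479 -0.49991446  0.         -0.        ] [-1.20094965e-01  3.90051429e-01  1.86250112e+00 -4.44089210e-16
  8.89040103e-01  9.26905035e-01]
0.522 [0.96613241 0.25804681 0.         0.        ] [-1.20094965e-01  3.90051429e-01  1.86250112e+00 -4.44089210e-16
  8.89040103e-01 -6.42094965e-01]
-2.62 [-0.25785003  0.96618495  0.          0.        ] [-1.20094965e-01  3.90051429e-01  1.86250112e+00 -4.44089210e-16
  8.89040103e-01  2.49990504e+00]
[ 8.51738873e-01  5.23965890e-01 -7.29404643e-04  3.26779341e-04] 0.1
```

```bash
cat >> h.py <<'E'
from scipy.spatial.transform import Rotation as Ro
def down(az):
    x=np.array([np.cos(az),np.sin(az),0]);z=np.array([0,0,-1.]);return Ro.from_matrix(np.stack([x,np.cross(z,x),z],1)).as_quat()
REF=0.52
Q=down(REF-np.pi/2)
TP=CEN-.040*np.array([np.cos(REF),np.sin(REF)])
def at(z): return [TP[0],TP[1],z]
def look(cam='top'):
    t=current_clock();c=capture(cam);th,s,s2,h=wheel_angle(c);return t,th,s,s2,c
E
python3 - <<'E'
from h import *
move_ptp(at(.2),Q);move_gripper(0.0);print(current_clock(),current_finger_gap())
servo_line(at(.075),rate=.12);print(current_clock(),current_position())
o=[]
for i in range(6):
    r=look();o.append(r);print(np.round(r[:4],3),current_clock())
save(o[-1][4],'top2');save(capture('scene'),'scene2');save(capture('wrist'),'wrist2')
t=[r[0] for r in o];th=np.unwrap([r[1] for r in o]);print(np.polyfit(t,th,1),current_force())
a=o[-1][4]['image'][130:280,230:380];cv2.imwrite('pics/c2.png',cv2.resize(a,(600,600)))
E
```

```text
3.5083 0.0006284586822082837
4.7 [0.50345748 0.0088008  0.07554566]
[4.7   4.764 0.872 0.186] 4.75
[4.75  4.634 0.263 0.117] 4.8
[4.8   4.64  0.291 0.134] 4.85
[4.85  2.255 0.626 0.289] 4.9
[ 4.9    5.556 42.667  1.994] 4.95
[ 4.95   5.733 44.     3.626] 5.0
[-25.7362798  126.68021044] [-0.17748049  0.61916827 -0.17911817]
```

View pics/c2.png

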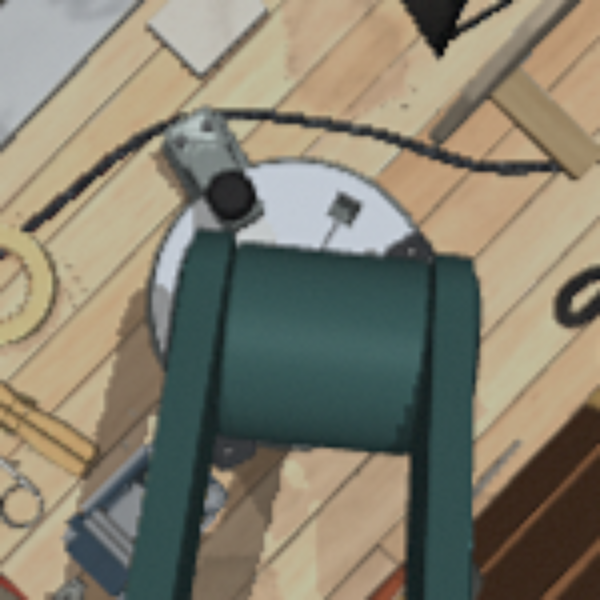

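View pics/scene2.png

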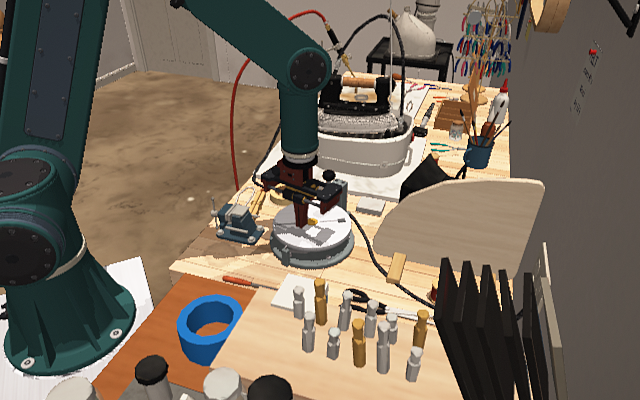

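View pics/wrist2.png

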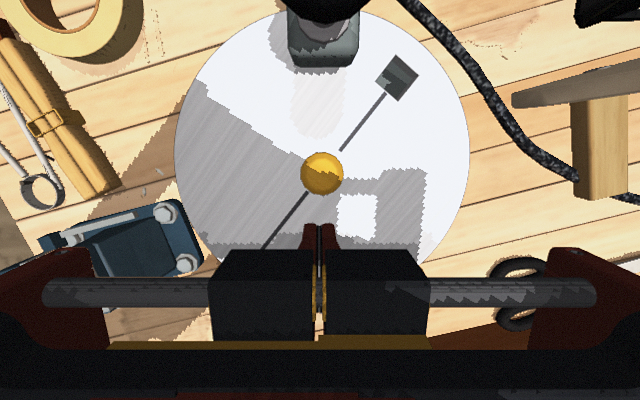

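The wrist camera sees the wheel, line and bracket clearly: hub (322,173), hole (397,77), bracket (323,40). The forearm blocks the top camera, so I'll track the wheel with the wrist camera.

```bash
python3 - <<'E'
from h import *
import pickle
o=[]
for i in range(12):
    t=current_clock();o.append((t,capture('wrist')))
pickle.dump(o,open('w3.pkl','wb'))
T=[];A=[]
for t,c in o:
    r=wheel_angle(c);print(round(t,3),np.round(r,3));T.append(t);A.append(r[0])
A=np.unwrap(A);p=np.polyfit(T,A,1);print(p,(A-np.polyval(p,T)).round(3))
c=o[0][1];W=worldmap(c);h=cv2.inRange(cv2.cvtColor(c['image'],cv2.COLOR_BGR2HSV),(15,120,80),(30,255,255))
m=(h>0)&(abs(W[...,2]-.066)<.004)&(c['range_z']>0);print('hub',m.sum(),W[m].mean(0))
m=(abs(W[...,2]-.06)<.003)&(c['range_z']>0);print('z',np.median(W[m][:,2]))
g=cv2.imwrite('pics/w3.png',c['image'])
E
```

```text
5.1 [ 6.258 44.677 21.938  1.   ]
5.15 [ 3.38  17.069 16.402  0.   ]
5.2 [ 0.43  15.158 15.158  0.   ]
5.25 [ 0.626 15.314 15.314  0.   ]
5.3 [ 0.833 19.492 19.249  0.   ]
5.35 [ 1.032 56.911 19.544  1.   ]
5.4 [ 1.226 64.668 23.135  1.   ]
5.45 [ 1.418 68.676 25.497  1.   ]
5.5 [ 1.618 80.    23.558  1.   ]
5.55 [ 1.807 80.    32.603  1.   ]
5.6 [ 1.998 80.    26.9    1.   ]
5.65 [ 2.19  80.    30.078  1.   ]
[-2.84134088 17.17376192] [ 3.575  0.839 -1.968 -1.631 -1.282 -0.94  -0.604 -0.271  0.072  0.403
  0.736  1.07 ]
hub 1377 [0.53886288 0.02774407 0.06510599]
z 0.0597069502198567
```

```bash
cat >> h.py <<'E'
CW=np.array([.5388,.0278])
def wang(c,pred):
    """line angle with the pi ambiguity resolved by prediction"""
    th,s,s2,h=wheel_angle(c,CW)
    if h and s>40: k=np.round((pred-th)/(2*np.pi)); return th+2*np.pi*k,s
    k=np.round((pred-th)/np.pi); return th+np.pi*k,s
E
python3 - <<'E'
from h import *
import pickle
o=pickle.load(open('w3.pkl','rb'))
A=[];T=[];pr=6.258-.52*0
for t,c in o:
    th,s=wang(c,pr if not A else A[-1]+3.9*(t-T[-1]));A.append(th);T.append(t)
print(np.round(A,3));p=np.polyfit(T,A,1);print(p,(A-np.polyval(p,T)).round(3))
c=o[0][1];W=worldmap(c);m=(c['range_z']>0)&(abs(W[...,2]-.112)<.003)&(np.hypot(W[...,0]-.6,W[...,1]-.064)<.06)
d=W[m][:,:2]-CW;print(m.sum())
e=np.array([np.cos(.52),np.sin(.52)]);n=np.array([-e[1],e[0]]);l=d@e;q=d@n
for a in np.arange(.055,.14,.01):
    k=(l>a)&(l<a+.01); 
    if k.sum()>5: print(round(a,3),k.sum(),q[k].min().round(4),q[k].max().round(4))
E
```

```text
[6.277 6.518 6.728 6.92  7.13  7.321 7.514 7.706 7.897 8.089 8.281 8.471]
[  3.94013874 -13.77387853] [-0.044 -0.     0.013  0.008  0.021  0.015  0.011  0.006  0.    -0.005
 -0.01  -0.017]
1898
0.055 1421 -0.0145 0.0145
0.065 477 -0.0146 0.0147
```

View pics/w3.png

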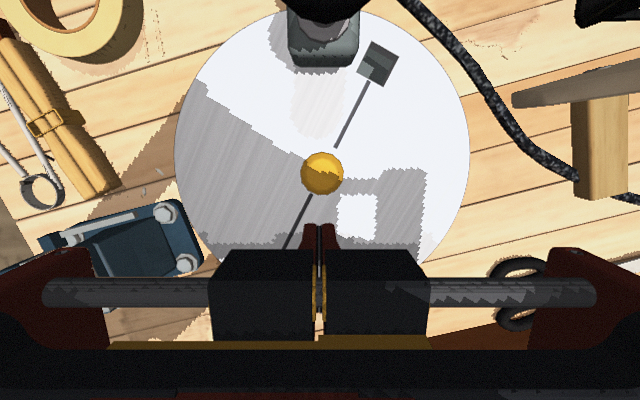

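The wrist picture again shows the hole at (378,64), and the bracket lies symmetric about azimuth 0.52 rad. Next is the first light braking touch.

```bash
python3 - <<'E'
from h import *
import json
log=[]
def lk(pred=None):
    t=current_clock();c=capture('wrist')
    if pred is None:
        if not log: th,s=wheel_angle(c,CW)[:2]
        else:
            w=(log[-1][1]-log[-2][1])/(log[-1][0]-log[-2][0]) if len(log)>1 else 3.9
            th,s=wang(c,log[-1][1]+w*(t-log[-1][0]))
    log.append((t,th));return c
# wait for clear fix with hole visible
while True:
    t=current_clock();c=capture('wrist');th,s,s2,h=wheel_angle(c,CW)
    if h and s>60: log.append((t,th));break
lk();lk();lk()
servo_line(at(.064),rate=.05)
lk();lk()
hit=servo_line(at(.0575),rate=.008,contact_N=1.2)
f0=current_force();print('hit',hit,current_position()[2],f0.round(2) if hasattr(f0,'round') else f0,current_clock())
n=0
while n<40:
    lk();lk()
    w=np.polyfit(*zip(*log[-3:]),1)[0]; f=current_force()
    if n%3==0: print(round(log[-1][0],2),round(log[-1][1],3),round(w,2),np.round(f,2),round(current_position()[2],4))
    n+=1
    if w<1.5: break
servo_line(at(.066),rate=.06)
for i in range(6): lk()
w=np.polyfit(*zip(*log[-6:]),1);print('coast',w,log[-1],(log[-1][1]-REF)%(2*np.pi),current_position(),current_force())
json.dump([(float(a),float(b)) for a,b in log],open('log.json','w'))
save(lk(),'w4')
for a,b in log: print(round(a,2),round(b,2),end='; ')
E
```

```text
hit True 0.05940798685102632 [ 0.93 -0.69  0.12] 6.9417
6.99 3.99 3.59 [-0.33 -0.77  0.87] 0.0594
coast [  2.02546795 -13.23389479] (7.65, np.float64(2.262376204479515)) 1.7423762044795148 [0.5026944  0.00884267 0.06587813] [ 0.09211174  0.53812448 -0.55905835]
5.7 2.38; 5.75 2.56; 5.8 -0.38; 5.85 -0.19; 6.27 1.39; 6.32 1.58; 6.94 3.85; 6.99 3.99; 7.04 1.03; 7.09 1.11; 7.4 1.75; 7.45 1.86; 7.5 1.96; 7.55 2.06; 7.6 2.16; 7.65 2.26; 7.7 2.37;
```

View pics/w4.png

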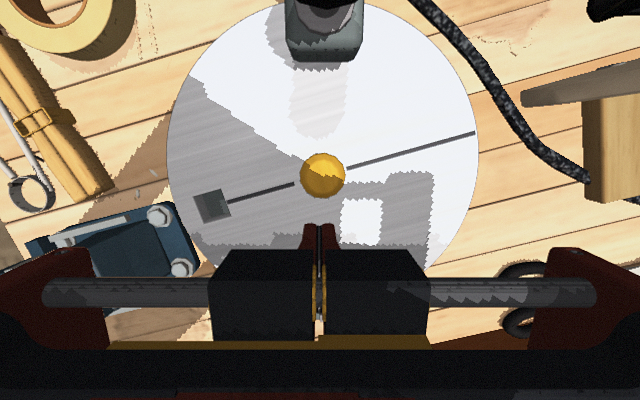

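```bash
cat >> h.py <<'E'
import json
class Track:
    def __init__(s,t,th,w): s.log=[(t,th)];s.w=w
    def look(s):
        t=current_clock();c=capture('wrist');pred=s.log[-1][1]+s.w*(t-s.log[-1][0])
        th,sc,_,h=wheel_angle(c,CW)
        if h and sc>65:
            th+=2*np.pi*np.round((pred-th)/(2*np.pi))
            if abs(th-pred)>1: print('WARN',th,pred)
        else: th+=np.pi*np.round((pred-th)/np.pi)
        s.log.append((t,float(th)));s.c=c
        return th
    def fit(s,n): 
        s.w,b=np.polyfit(*zip(*s.log[-n:]),1); return s.w
    def save(s): json.dump([s.log[-1][0],s.log[-1][1],float(s.w)],open('st.json','w'))
E
python3 - <<'E'
from h import *
k=Track(7.65,2.262,2.03)
servo_line(at(.0618),rate=.03)
for i in range(4):k.look()
print('w',k.fit(4),k.log[-1],current_position()[2])
servo_line(at(.0596),rate=.02)
print(current_clock(),current_position()[2],np.round(current_force(),2))
servo_line(at(.0618),rate=.02)
for i in range(6):k.look()
print('w',k.fit(6),k.log[-1],current_position()[2],current_clock())
k.save();print(np.round(k.log,2).tolist());save(k.c,'w5')
E
```

```text
w 1.958759325256864 (8.1917, 3.339362704872497) 0.06180528945505601
8.5 0.059610855918012295 [-0.28 -0.78  1.92]
w 1.0480445352846388 (9.0083, 4.423786123029772) 0.06177024256039708 9.0583
[[7.65, 2.26], [8.04, 3.05], [8.09, 3.15], [8.14, 3.26], [8.19, 3.34], [8.76, 4.16], [8.81, 4.22], [8.86, 4.27], [8.91, 4.32], [8.96, 4.37], [9.01, 4.42]]
```

```bash
python3 - <<'E'
from h import *
k=Track(*json.load(open('st.json')))
TG=REF+2*np.pi
while True:
    k.look();n=min(len(k.log),8)
    w=k.fit(n) if n>=5 else k.w
    t=current_clock(); p=np.polyval(np.polyfit(*zip(*k.log[-n:]),1),t)if n>=5 else k.log[-1][1]+w*(t-k.log[-1][0])
    D=w*.16+.09*(w/.75)**2
    rem=TG-p
    if rem<D+w*.025 or w<.05: break
print('trigger',t,w,rem,D)
if rem>D: sleep((rem-D)/w)
servo_line(at(.0594),rate=.02)
for i in range(6):k.look()
print(np.round(k.log[-9:],3).tolist(),'err',k.log[-1][1]-TG,np.round(current_force(),2),current_position()[2])
k.w=0;k.save();save(k.c,'w6')
E
```

```text
trigger 11.3583 0.8700662445368149 0.23662622696142854 0.2603330423070739
[[11.208, 6.449], [11.258, 6.485], [11.308, 6.514], [11.625, 6.673], [11.675, 6.672], [11.725, 6.675], [11.775, 6.669], [11.825, 6.67], [11.875, 6.669]] err -0.1336857232137314 [ 0.59 -0.5   1.18] 0.059455298519825825
```

View pics/w6.png

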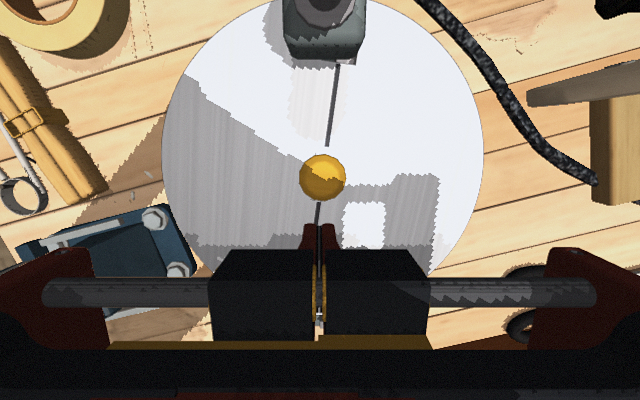

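The wheel stopped about 0.13 rad short: the line is at (338,66) against the bracket middle at about (324,60). The fingers are still resting lightly on the face, so I'll ease it along by about 5 mm and check.

```bash
python3 - <<'E'
from h import *
k=Track(*json.load(open('st.json')));k.w=0
TG=REF+2*np.pi; az=REF+np.pi
d=np.array([-np.sin(az),np.cos(az)])
p=np.array(current_position());s=0
for it in range(4):
    th=[k.look() for _ in range(3)];e=TG-np.median(th);print('e',e,np.round(current_force(),2),current_clock())
    if abs(e)<.015: break
    s+=e*.04
    if abs(s)>.011: break
    servo_line([TP[0]+d[0]*s,TP[1]+d[1]*s,.0594],rate=.01)
q=current_position()
servo_line([q[0],q[1],.0700],rate=.02)
for i in range(6):k.look()
print(np.round(k.log[-7:],4).tolist(),TG);k.w=0;k.save();save(k.c,'w7')
E
```

```text
e 0.1305704138113848 [-0.09 -0.84  1.34] 12.075
e 0.005589201366607455 [-0.24  0.54  1.68] 12.9
[[12.85, 6.7973], [13.5833, 6.797], [13.6333, 6.7969], [13.6833, 6.7971], [13.7333, 6.7971], [13.7833, 6.7969], [13.8333, 6.7969]] 6.803185307179586
```

View pics/w7.png

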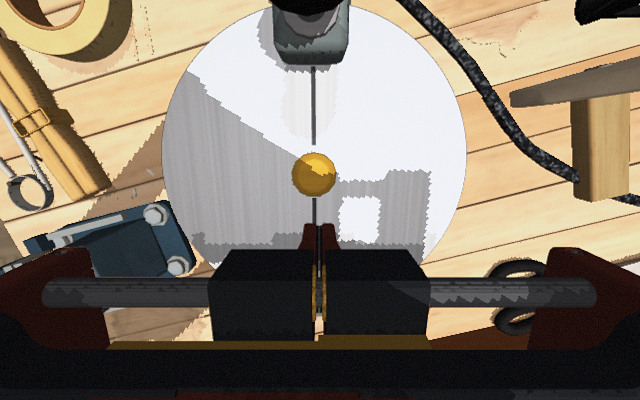

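```bash
python3 - <<'E'
from h import *
q=current_position()
servo_line([q[0],q[1],.21],rate=.15)
K=[.600,.0638]
servo_line(K+[.19],rate=.12)
c=capture('wrist');save(c,'w8');print('angle mod pi',wheel_angle(c,CW))
hit=servo_line(K+[.150],rate=.03,contact_N=1.8);z0=current_position();print('contact',hit,np.round(z0,4),np.round(current_force(),2),current_clock())
E
```

```text
angle mod pi (np.float64(4.9422052726922185), 1.2883137464523315, 0.8288645148277283, False)
contact True [0.5994 0.0638 0.1635] [ 0.09  0.72 -0.44] 16.975
```

View pics/w8.png

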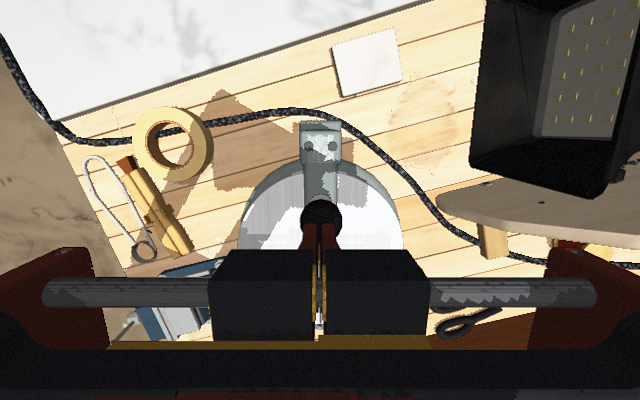

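Contact came at z ≈ 0.1635 (knob at (321,216), under the fingertips). Now I'll push it down.

```bash
python3 - <<'E'
from h import *
K=[.600,.0638]
for z,cn in ((.150,9),(.143,12),(.1335,14),(.1315,14)):
    hit=servo_line(K+[z],rate=.025,contact_N=cn);print(z,hit,np.round(current_position(),4),np.round(current_force(),2),round(current_clock(),2))
    if hit: break
E
```

```text
0.15 False [0.6005 0.0638 0.1499] [0.4  0.3  0.34] 17.68
0.143 False [0.5998 0.0638 0.1427] [-0.09 -0.42 -0.26] 18.12
0.1335 True [0.5998 0.0638 0.1343] [-1.71  0.07  5.52] 18.52
```

```bash
python3 - <<'E'
from h import *
K=[.600,.0638]
hit=servo_line(K+[.1325],rate=.01,contact_N=18);print(hit,np.round(current_position(),4),np.round(current_force(),2));sleep(.2);print(np.round(current_position(),4),np.round(current_force(),2))
servo_line(K+[.20],rate=.12)
q=TP; servo_line([q[0],q[1],.2],rate=.15)
c=capture('wrist');save(c,'w9');W=worldmap(c)
m=(c['range_z']>0)&(np.hypot(W[...,0]-.6,W[...,1]-.064)<.012)&(W[...,2]>.12);print('knob z',m.sum(),np.median(W[m][:,2]),W[m].mean(0))
print(wheel_angle(c,CW),current_clock())
c=capture('scene');save(c,'s9')
W=worldmap(c);m=(c['range_z']>0)&(np.hypot(W[...,0]-.6,W[...,1]-.064)<.02)&(W[...,2]>.118);print('knob z scene',m.sum(),W[m].max(0))
cv2.imwrite('pics/s9c.png',cv2.resize(c['image'][150:300,220:420],(800,600)))
E
```

```text
True [0.5998 0.0638 0.1343] [-1.1   0.04  6.5 ]
[0.5998 0.0638 0.1344] [-1.63 -0.51  6.12]
knob z 861 0.13356699714068254 [0.60000188 0.06396047 0.13355027]
(np.float64(3.6638839816307547), 50.972496032714844, 33.33333206176758, True) 20.5833
knob z scene 125 [0.61630248 0.07571987 0.13770734]
```

View pics/w9.png

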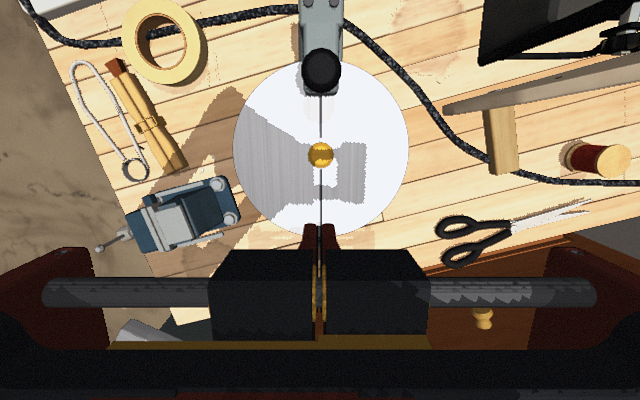

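View pics/s9c.png

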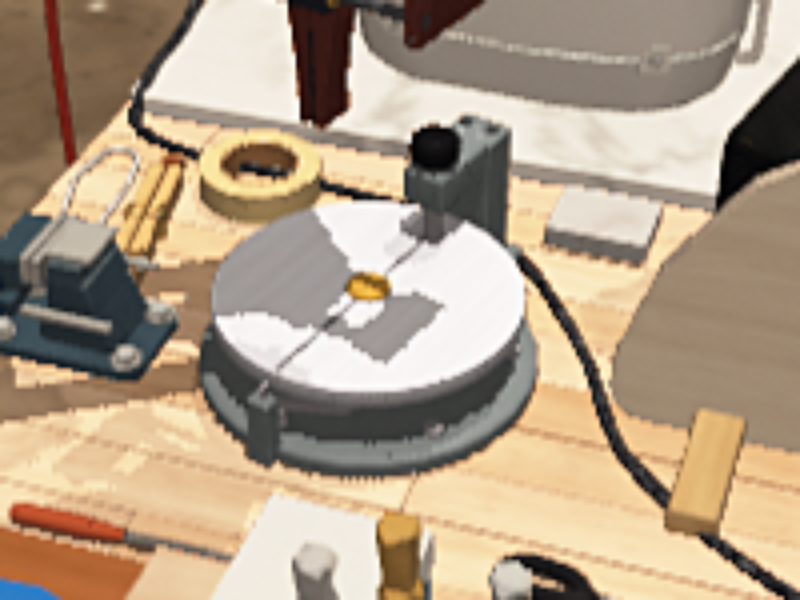

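The wrist picture shows the line pointing from the hub (321,155) straight to the bolt knob (321,70). In the scene crop the knob sits low on the bracket and the line meets the pointer at (265,385). The fingers are clear of everything, so I'm handing it in.

```bash
python3 -c "
from bench import *
print(current_clock());close_job()"
```

```text
20.6333
the job is handed in; nothing more can be done
```

The wheel is stopped with its hole under the bolt, and the bolt is fully down. I handed the job in at 20.6 s with the fingers clear of everything.

- **Braking:** I slowed the wheel from about 3.9 rad/s with three light fingertip touches. The force readings, which are noisy by about 1 N, stayed around 1–2 N.
- **Final alignment:** The last touch stopped the wheel 0.13 rad short. With the fingers still resting lightly on it, I eased it about 5 mm round at the fingers (r = 40 mm) before lifting off. It then stood still to within 0.0002 rad over 0.25 s, about 0.006 rad from the target.
- **Bolt:** I pushed the knob from about 0.1635 m down to a firm stop at 0.134 m. It slid freely past the height where a solid wheel would have blocked it.
- **Last checks:** The wrist camera put the knob top at 0.1336 m, matching fully down. The engraved line meets the pointer, and the tools in view appear undisturbed.
- **Readings that disagreed:**
  - The scene camera's highest knob reading was 0.138 m; I put that down to noise.
  - The final automatic wheel angle was 3.664 rad. It is the opposite end of the same line (0.522 rad, target 0.52), because the bracket hides the hole.
  - From hover height the top camera was mostly blocked by the forearm, so I tracked the wheel with the wrist camera.

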